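# Seat the filter drawer and reset the water valve

## Robot

A 6-joint arm with a two-finger parallel gripper is mounted at the origin on a cart in front of the work surface, level with it; the furniture and walls round the work are solid. World frame = base frame: x ahead of the robot, y to its left, z up, the work surface at z = 0. Lengths are in m, angles in rad, forces in N, time in s.
With the tool pointing down it reaches from about 0.35 to 0.975 m from the base axis. Payload 4.9 kg.
Tool frame: the origin (TCP) lies midway between the tips of the shut fingers; the grasp point (between the pads) lies 19 mm behind it; z points along the fingers, y is the line along which they close (so a half turn about z gives the same grasp; the last joint's range is limited). The gripper opens to 85 mm and grips with 20 to 120 N. Pads are 22 mm wide; open, the fingers measure 114 mm over their backs; the gripper's body (76 mm by 85 mm) begins 54 mm behind the grasp point. The pads swing forward as they close: fully open they stand 13 mm farther back than shut.
Start: joints at [1.208, 0.053, 1.613, -0, 1.476, -0.119], TCP at [0.151, 0.607, 0.231] pointing down, gripper open.
Joint ranges: [-3.01, 3.01], [-1.01, 2.22], [0.06, 2.58], [-1.02, 4.17], [0.09, 2.62], [-3.14, 3.14]. Speed limits (rad/s): [2.57, 2.57, 3.14, 3.14, 3.14, 3.14].

## Interface

Orientations are given as a unit quaternion [w, x, y, z].
In Python, from plant import state, grab_frame, camera_info, job_done, spot_in, masks_of, pinpoint gives the robot as it stands.
- The arm moves only by the shell command python3 -m handwheel 'ROWS' [OPENING]. ROWS is JSON, a list that holds one entry, the list of rows, each a list of 6 numbers: the shift along the world's x, y, z in m, then the turn, a rotation vector about the world's x, y, z in degrees. In form: [[[tx, ty, tz, ax, ay, az], ...]]. A call has 1 to 20 rows; each row shifts and turns the commanded pose from where the row before left it; what a row does not reach is not made up. A row lasts 1/12 s, in which the tool goes at most 41.7 mm and 7.16 degrees, less where a joint would pass 70% of its speed; a pose out of reach is approached as far as the arm can. A call is refused whole if a number of a shift passes 0.0417 or a number of a turn 7.16, either way. A call with a gripper value outside its range is refused whole. OPENING is the opening, from 0 (shut) to 1 (fully open), set as the call begins (- or left out, the last holds). The fingers move at their own pace and stop on an object; the grip force is fixed at half the most. Time passes only in rows, so rows that do not move let the fingers close. It gives the time, the measured TCP pose, the force, the opening and the grip force at its end, in the units of the state.
- state(): the state, without advancing time (a new reading comes with each control period).
- grab_frame(name): name is "scene" or "top" or "wrist"; returns (picture, depth): 480x640x3 uint8, blue, green, red; 480x640 float32, m along the optical axis (not along the pixel's ray), 0 where there is no reading.
- camera_info(name): a dict with "fx", "fy", "cx", "cy" (pixels), "T" (4x4, takes a point from camera to world coordinates). Camera axes: x right, y up, looking along -z (the intrinsics and any distortion apply to the point x, -y, -z); pixel columns grow to the right and rows downward; lengths in m; the calibration is good to about 2 mm. The wrist camera is an equidistant fisheye: a pixel r from the principal point sees the ray r / f radians off the axis. A picture is of the moment at which its call begins: read the wrist's pose just before it. camera_info takes no time and is no camera call; for the wrist camera it gives the pose at the moment of the call.
- job_done(): hands the job in; it is judged then, once.
Trained networks look in the newest picture that a camera, given by its name, has taken for a name from the list of things; names that differ only in an ending like _2 or _b are one class to them, and where a whole thing is asked for, a point or a joint stands for the part that bears it (a point fixed in the world has none). Each returns a list of dicts, best first, with "conf" (0 to 1); they miss things now and then, are a little off and sometimes report something else, mostly with a low value. They report only what shows in the picture. A call takes as long as a camera call.
- spot_in(camera, thing): "box" ([left, top, width, height] in pixels, round what is visible of it).
- masks_of(camera, thing): "region" (480x640 bool, what is visible of it) and "box" ([left, top, width, height] in pixels, round what is visible of it).
- pinpoint(camera, thing): "position" ([column, row] in pixels: a listed point, or the origin of a listed thing).
The state is a dict: "time": time; "joint_pos": joint angles; "joint_vel": joint speeds; "joint_efforts": joint torques, N m; "tool_pos": TCP position; "tool_rot": TCP orientation; "contact_force": force on the tool from outside, world axes, zero at the start; "ft_torque": the same for the moment, N m; "gripper_width": opening from 0.0 (shut) to 1.0 (fully open); "grasp_force": force on a finger pad.
Only numpy, scipy, OpenCV 4.12 (cv2) and the standard library are available. Lean on these libraries where they do the work, as an engineer would, in place of code of your own. Each camera call takes 0.05 s, during which the arm holds its last target. There are 200 camera calls.

## Task

First push the blue filter drawer of the white water unit fully home until it clicks in, then take the black handle on the red valve wheel, turn the wheel clockwise (seen from above) until it is shut against its stop, and pause there a moment. Then back it off anticlockwise exactly two full turns and finish still holding the handle between the fingers, with the wheel standing still. Leave the other things on the worktop where they are.

Things in the scene. Friction and masses are not known exactly. Their poses are not given: they have to be found in the camera images.
- filter_unit: White water filter unit, fixed, 200 x 270 mm, 120 mm high (plus wheel). Origin: centre of its underside; x points from its front (drawer side, facing the robot) to its back, y left, z up. The drawer is in the left half (y = +66 mm), the valve wheel on top of the right half. On top: a flat gauge at the back left and a copper pipe behind the valve, both under 25 mm high.
- drawer_front (a point): Middle of the outer face of the blue drawer front (116 mm wide, 86 mm high, upright, 63 mm above the worktop); moves with the drawer. Its axes are those of the unit, so pushing home is along +x. No projecting handle, only a flat black strip. When the drawer is home this face stands 112 mm ahead of the unit's centre, 12 mm ahead of its body.
- filter_drawer (a joint): How far the drawer stands out, in m; 0 = fully home. It starts 35 to 65 mm out. It slides with about 1 to 2 N; over the last 12 mm or so a sprung detent resists with up to about 10 N, then snaps over about 5 mm before home and pulls the drawer in.
- wheel_axis (a point): Point on the upright axis of the valve wheel, at the height of the middle of the black handle (192 mm above the worktop). The unit's axes; does not turn. It lies 10 mm ahead of the unit's centre and 70 mm to its right.
- valve_wheel (a joint): Angle of the red wheel in rad; 0 = shut, against the hard stop; grows as it opens, anticlockwise from above (five turns in all). It starts 2.2 to 6.0 open. It turns with about 3 to 4 N at the handle and stays where left. At angle a the handle stands at pi + a round the axis from the unit's x axis: at the stop and at each full turn it is at the unit's front side, at the small red mark on the white top.
- wheel_handle: Upright round black handle on the wheel, 24 mm in diameter, 45 mm high; it revolves freely on its pin, so the fingers need not turn while carrying it round. Origin: centre of its underside, 45 mm from the wheel axis, 168 mm above the worktop; its middle is 22 mm higher. The red rim (102 mm across) has its top 2 mm below the handle's underside; the hub rises 3 mm above that underside.
- sachet: Blue flat swab sachet, 66 x 46 x 9 mm, lying in a shallow steel tray (198 x 278 x 18 mm, fixed) at the right; bystander. Origin under its centre.
- brush: Purple scrub brush with an arched handle, 86 x 30 x 55 mm, at the left; bystander. Origin under its centre.
- timer: White kitchen timer with a grey dial, 66 x 66 x 47 mm, at the near left; bystander. Origin under its centre.
- tape_roll: Cream roll of tape, 68 mm wide, 19 mm high, at the left; bystander. Origin under its centre.
- forceps: Steel spring forceps, 131 x 24 x 10 mm, at the left; bystander. Origin under its centre.

How it is judged:
By the outcome, as a careful person would: the job done as asked, in the order asked, and still so for the second after the job is handed in, while the arm keeps its last pose, push and grip.
It also fails if it takes over 72 s, if anything falls off the work surface, if the arm or the gripper's body presses on something with over 40 N, if the wrist force passes 120 N, or if a joint passes its speed limit or range.

## Working session

There is one attempt and no reset: what is moved stays moved. The work goes in short steps, Python scripts to look and compute and a shell command to move; the robot and the scene stay as the last step left them, time stands still between calls to the robot, and variables do not carry over. Pictures are saved under pics/ and viewed, at most 10 in all, crops included, and the job is handed in when it is done.

```bash
mkdir -p pics; ls; cat > h.py <<'E'
import numpy as np, cv2
from plant import *
def ray(cam,px):
    c=camera_info(cam);T=np.array(c["T"]);x=(px[0]-c["cx"])/c["fx"];y=(px[1]-c["cy"])/c["fy"]
    if cam=="wrist":
        r=np.hypot(x,y);s=np.tan(r)/r if r>1e-6 else 1;x*=s;y*=s
    return T[:3,3],T[:3,:3]@np.array([x,-y,-1.0])
def atz(cam,px,z):
    o,d=ray(cam,px);return o+d*(z-o[2])/d[2]
def atd(cam,px,depth):
    o,d=ray(cam,px);return o+d*depth
E
python3 - <<'E'
from h import *
s=state();print({k:np.round(v,3).tolist() for k,v in s.items()})
for cam in("scene","top"):
    p,d=grab_frame(cam);cv2.imwrite(f"pics/{cam}0.png",p);np.save(f"{cam}0.npy",d)
    c=camera_info(cam);print(cam,np.round(c["T"],3).tolist(),c["fx"],c["cx"],c["cy"],[k for k in c])
    for t,z in(("filter_unit",0),("drawer_front",.063),("wheel_axis",.192),("wheel_handle",.168)):
        for r in pinpoint(cam,t)[:2]:
            u,v=r["position"];print(t,round(r["conf"],2),np.round([u,v]),np.round(atz(cam,(u,v),z),4))
E
```

```text
pics
{'time': 0.0, 'joint_pos': [1.208, 0.053, 1.614, -0.0, 1.476, -0.119], 'joint_vel': [0.002, 0.0, -0.001, -0.002, 0.0, 0.0], 'joint_efforts': [0.002, -39.367, -37.018, -0.0, 0.007, -0.0], 'tool_pos': [0.151, 0.606, 0.23], 'tool_rot': [-0.0, 0.122, 0.993, -0.001], 'contact_force': [0.253, -0.842, -0.711], 'ft_torque': [0.025, -0.021, 0.006], 'grasp_force': 0.0, 'gripper_width': 0.998}
scene [[-0.845, 0.27, -0.461, -0.235], [-0.535, -0.433, 0.726, 1.168], [-0.004, 0.86, 0.51, 0.987], [0.0, 0.0, 0.0, 1.0]] 551.0692311348218 319.78799721879824 239.1363760926328 ['fx', 'fy', 'cx', 'cy', 'T']
filter_unit 0.27 [300. 220.] [ 0.7942 -0.3159  0.    ]
drawer_front 0.22 [288. 232.] [ 0.7159 -0.1293  0.063 ]
wheel_axis 0.69 [299. 220.] [ 0.5987 -0.0266  0.192 ]
wheel_handle 0.44 [287. 230.] [0.6158 0.011  0.168 ]
top [[0.192, 0.878, -0.439, -0.137], [-0.981, 0.168, -0.093, -0.173], [-0.007, 0.449, 0.894, 1.521], [0.0, 0.0, 0.0, 1.0]] 526.9998501869271 318.2071266906583 231.299365375614 ['fx', 'fy', 'cx', 'cy', 'T']
filter_unit 0.92 [304. 231.] [0.6038 0.03   0.    ]
drawer_front 0.6 [268. 268.] [0.4303 0.1009 0.063 ]
drawer_front 0.55 [184. 204.] [0.5946 0.4152 0.063 ]
wheel_axis 0.6 [325. 205.] [ 0.6038 -0.0392  0.192 ]
wheel_handle 0.53 [310. 204.] [0.6134 0.0082 0.168 ]
```

View pics/top0.png

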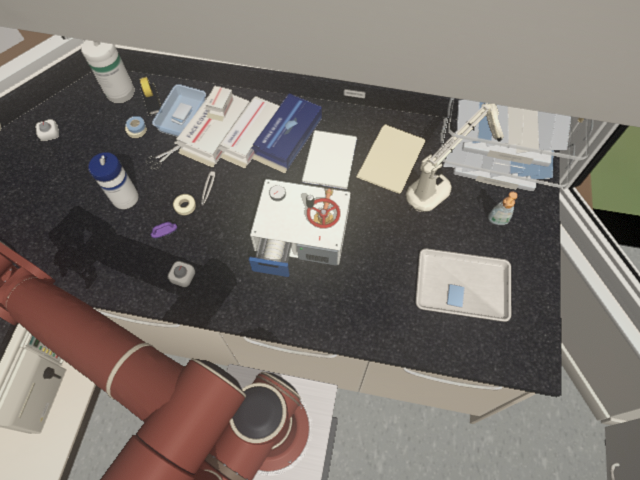

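View pics/scene0.png

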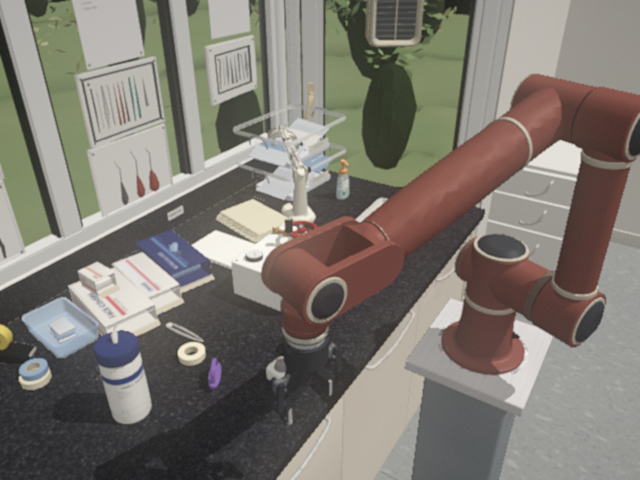

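The top view shows the unit with its top corners at about (262,180), (350,190), (342,248) and (251,242). The drawer is out at (270,267), the wheel is at (323,212) and the handle is near (310,204). In the scene view the arm hides the drawer. I'll fit the unit's pose from depth.

```bash
python3 - <<'E'
from h import *
p=cv2.imread("pics/top0.png");d=np.load("top0.npy")
vv,uu=np.mgrid[150:300,230:380];uu=uu.ravel();vv=vv.ravel()
P=np.array([atd("top",(u,v),d[v,u]) for u,v in zip(uu,vv)])
col=p[vv,uu].astype(int)
m=(abs(P[:,2]-.12)<.012)&(P[:,0]>.4)&(P[:,0]<.8)
img=np.zeros((150,150),np.uint8);img[vv[m]-150,uu[m]-230]=255
n,l,st,_=cv2.connectedComponentsWithStats(img);k=1+np.argmax(st[1:,4]);ok=m&(l[vv-150,uu-230]==k)
print(st[k],np.median(P[ok,2]))
r=cv2.minAreaRect(P[ok][:,:2].astype(np.float32));print("top rect",r);print(cv2.boxPoints(r))
# handle: dark and high ; rim red
hi=(P[:,2]>.165)&(P[:,2]<.23)&(P[:,0]>.4);print("high",hi.sum())
dark=hi&(col.max(1)<70);print("dark high",dark.sum(),P[dark].mean(0) if dark.any() else 0,P[dark].max(0) if dark.any() else 0, uu[dark].mean(),vv[dark].mean())
red=(col[:,2]>90)&(col[:,2]>2*col[:,1])&(P[:,2]>.14);
q=np.array([atz("top",(u,v),.163) for u,v in zip(uu[red],vv[red])]);print("rim",red.sum(),cv2.minEnclosingCircle(q[:,:2].astype(np.float32)))
blue=(col[:,0]>80)&(col[:,0]>2*col[:,2])&(vv>230);B=P[blue];print("blue",blue.sum(),B.min(0),B.max(0));t=B[B[:,2]>.095];print(cv2.minAreaRect(t[:,:2].astype(np.float32)))
cv2.imwrite("pics/crop.png",cv2.resize(p[165:285,240:370],None,fx=5.5,fy=4.9,interpolation=cv2.INTER_CUBIC)[:600])
E
```

```text
Traceback (most recent call last):
  File "h.py", line 11, in atd
    o,d=ray(cam,px);return o+d*depth
        ~~~^^^^^^^^
  File "h.py", line 4, in ray
    c=camera_info(cam);T=np.array(c["T"]);x=(px[0]-c["cx"])/c["fx"];y=(px[1]-c["cy"])/c["fy"]
ValueError: time passes only in moves, steps and waits
```

```bash
cat > h.py <<'E'
import numpy as np, cv2
from plant import *
_C={}
def ci(cam):
    if cam not in _C:_C[cam]=camera_info(cam)
    return _C[cam]
def ray(cam,px):
    c=ci(cam);T=np.array(c["T"]);x=(px[0]-c["cx"])/c["fx"];y=(px[1]-c["cy"])/c["fy"]
    if cam=="wrist":
        r=np.hypot(x,y);s=np.tan(r)/r if r>1e-6 else 1;x*=s;y*=s
    return T[:3,3],T[:3,:3]@np.array([x,-y,-1.0])
def atz(cam,px,z):
    o,d=ray(cam,px);return o+d*(z-o[2])/d[2]
def atd(cam,px,depth):
    o,d=ray(cam,px);return o+d*depth
E
cat > fit.py <<'E'
from h import *
p=cv2.imread("pics/top0.png");d=np.load("top0.npy")
vv,uu=np.mgrid[150:300,230:380];uu=uu.ravel();vv=vv.ravel()
P=np.array([atd("top",(u,v),d[v,u]) for u,v in zip(uu,vv)])
col=p[vv,uu].astype(int)
m=(abs(P[:,2]-.12)<.012)&(P[:,0]>.4)&(P[:,0]<.8)
img=np.zeros((150,150),np.uint8);img[vv[m]-150,uu[m]-230]=255
n,l,st,_=cv2.connectedComponentsWithStats(img);k=1+np.argmax(st[1:,4]);ok=m&(l[vv-150,uu-230]==k)
print(st[k],np.median(P[ok,2]))
r=cv2.minAreaRect(P[ok][:,:2].astype(np.float32));print("top rect",r);print(cv2.boxPoints(r))
hi=(P[:,2]>.165)&(P[:,2]<.23)&(P[:,0]>.4);print("high",hi.sum())
dark=hi&(col.max(1)<70)
if dark.any(): print("dark high",dark.sum(),P[dark].mean(0),P[dark].max(0),uu[dark].mean(),vv[dark].mean())
red=(col[:,2]>90)&(col[:,2]>2*col[:,1])&(P[:,2]>.14)
q=np.array([atz("top",(u,v),.163) for u,v in zip(uu[red],vv[red])]);print("rim",red.sum(),cv2.minEnclosingCircle(q[:,:2].astype(np.float32)))
blue=(col[:,0]>80)&(col[:,0]>2*col[:,2])&(vv>230);B=P[blue];print("blue",blue.sum(),B.min(0),B.max(0));t=B[B[:,2]>.095];print(cv2.minAreaRect(t[:,:2].astype(np.float32)))
cv2.imwrite("pics/crop.png",cv2.resize(p[165:285,240:370],None,fx=5,fy=5,interpolation=cv2.INTER_CUBIC))
E
python3 fit.py
```

```text
[  21   30  100   73 4218] 0.11813234015119756
top rect ((0.6006413698196411, 0.035047873854637146), (0.27230745553970337, 0.21136604249477386), 89.97830200195312)
[[ 0.49490678 -0.10106581]
 [ 0.70627284 -0.10114586]
 [ 0.70637596  0.17116156]
 [ 0.4950099   0.17124161]]
high 208
rim 39 ((0.5928628444671631, -0.03504060581326485), 0.04524504020810127)Traceback (most recent call last):
  File "fit.py", line 16, in <module>
    blue=(col[:,0]>80)&(col[:,0]>2*col[:,2])&(vv>230);B=P[blue];print("blue",blue.sum(),B.min(0),B.max(0));t=B[B[:,2]>.095];print(cv2.minAreaRect(t[:,:2].astype(np.float32)))
                                                                                        ~~~~~^^^
    return umr_minimum(a, axis, None, out, keepdims, initial, where)
ValueError: zero-size array to reduction operation minimum which has no identity
```

```bash
sed -i 's/^red=.*/red=(col[:,2]>75)\&(col[:,2]>1.7*col[:,1])\&(P[:,2]>.13)/; s/^blue=.*/blue=(col[:,0]>60)\&(col[:,0]>1.4*col[:,2])\&(vv>230);B=P[blue];print("blue",blue.sum(),np.percentile(B,[2,50,98],axis=0));t=B[B[:,2]>.09];print(len(t),cv2.minAreaRect(t[:,:2].astype(np.float32)) if len(t) else 0)/; s/max(1)<70/max(1)<95/' fit.py
cat >> fit.py <<'E'
# edges of top: per-slice extents
W=P[ok];
for a in (0,1):
    o=1-a;bins=np.linspace(W[:,o].min()+.02,W[:,o].max()-.02,12)
    for f,q in(("lo",2),("hi",98)):
        c=[];e=[]
        for i in range(11):
            s=W[(W[:,o]>bins[i])&(W[:,o]<bins[i+1])]
            c.append((bins[i]+bins[i+1])/2);e.append(np.percentile(s[:,a],q))
        print("xy"[a],f,"slope deg",np.degrees(np.arctan(np.polyfit(c,e,1)[0])).round(2),np.round(e,3))
E
python3 fit.py
```

```text
[  21   30  100   73 4218] 0.11813234015119756
top rect ((0.6006413698196411, 0.035047873854637146), (0.27230745553970337, 0.21136604249477386), 89.97830200195312)
[[ 0.49490678 -0.10106581]
 [ 0.70627284 -0.10114586]
 [ 0.70637596  0.17116156]
 [ 0.4950099   0.17124161]]
high 208
dark high 35 [0.5990925  0.006562   0.19447685] [0.60352797 0.01499463 0.21357939] 309.57142857142856 203.25714285714287
rim 241 ((0.5933540463447571, -0.033569227904081345), 0.04837176576256752)
blue 472 [[0.42670131 0.04282997 0.02433499]
 [0.42993332 0.09825926 0.07564485]
 [0.439748   0.15436413 0.10902865]]
188 ((0.1752731204032898, -0.05101454257965088), (0.6634795069694519, 0.10239356011152267), 30.125019073486328)
x lo slope deg 1.99 [0.5   0.499 0.499 0.499 0.499 0.506 0.506 0.506 0.506 0.505 0.504]
x hi slope deg -0.5 [0.7   0.702 0.694 0.7   0.699 0.698 0.699 0.697 0.697 0.699 0.697]
y lo slope deg 0.21 [-0.097 -0.095 -0.095 -0.097 -0.095 -0.098 -0.097 -0.096 -0.097 -0.096
 -0.094]
y hi slope deg 1.39 [0.162 0.163 0.162 0.165 0.166 0.164 0.167 0.167 0.167 0.166 0.165]
```

View pics/crop.png

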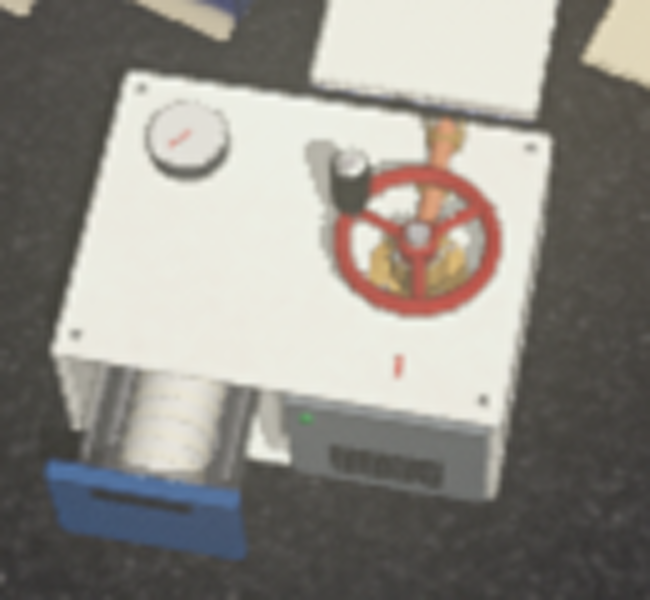

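The unit sits square to the world (yaw about 0), centred near (0.602, 0.032). The drawer face is at x ≈ 0.428, y ≈ 0.098, so the drawer is about 62 mm out. The wheel axis is near (0.593, -0.036), with the handle at its back left, which makes it about 3.2–3.4 rad open. I'll move in front of the drawer with the fingers shut.

```bash
python3 -m handwheel '[[[0.013,-0.028,0,0,0,7],[0.013,-0.028,0,0,0,7],[0.013,-0.028,0,0,0,0],[0.013,-0.028,0,0,0,0],[0.013,-0.028,0,0,0,0],[0.013,-0.028,0,0,0,0],[0.013,-0.028,0,0,0,0],[0.013,-0.028,0,0,0,0],[0.013,-0.028,0,0,0,0],[0.013,-0.028,0,0,0,0],[0.013,-0.028,0,0,0,0],[0.013,-0.028,0,0,0,0],[0.013,-0.028,0,0,0,0],[0.013,-0.028,0,0,0,0],[0.013,-0.028,0,0,0,0],[0.013,-0.028,0,0,0,0],[0.013,-0.028,0,0,0,0],[0.012,-0.028,0,0,0,0]]]' 0
```

```text
time: 2.0
tool_pos: [0.3843, 0.101, 0.2317]
tool_rot: [0.001, -0.0, 1.0, 0.0]
contact_force: [1.1, -0.5, 0.3]
gripper_width: 0.002
grasp_force: 0.0
```

```bash
python3 -m handwheel '[[[0,0,-0.031,0,0,0],[0,0,-0.031,0,0,0],[0,0,-0.031,0,0,0],[0,0,-0.031,0,0,0],[0,0,-0.031,0,0,0],[0,0,0,0,0,0],[0.01,0,0,0,0,0],[0.01,0,0,0,0,0],[0.008,0,0,0,0,0],[0.006,0,0,0,0,0],[0.006,0,0,0,0,0],[0.006,0,0,0,0,0],[0.006,0,0,0,0,0]]]' 0
python3 - <<'E'
from h import *
for cam in("top","scene"):
    p,d=grab_frame(cam);cv2.imwrite(f"pics/{cam}1.png",p)
    for t,z in(("filter_unit",0),("drawer_front",.063),("wheel_axis",.192),("wheel_handle",.168)):
        for r in pinpoint(cam,t)[:2]:
            u,v=r["position"];print(cam,t,round(r["conf"],2),np.round([u,v]),np.round(atz(cam,(u,v),z),4))
E
```

```text
time: 3.08
tool_pos: [0.4363, 0.1026, 0.0767]
tool_rot: [-0.0, -0.0, 1.0, 0.0]
contact_force: [-1.4, 0.0, 1.3]
gripper_width: 0.006
grasp_force: 0.8
top filter_unit 0.76 [302. 229.] [0.6072 0.0373 0.    ]
top drawer_front 0.67 [269. 264.] [0.4441 0.1027 0.063 ]
top wheel_axis 0.88 [326. 205.] [ 0.6048 -0.0411  0.192 ]
top wheel_handle 0.46 [309. 203.] [0.6135 0.0109 0.168 ]
top wheel_handle 0.31 [165. 233.] [0.4382 0.3976 0.168 ]
scene filter_unit 0.78 [285. 280.] [0.6141 0.034  0.    ]
scene drawer_front 0.97 [316. 292.] [0.4532 0.1053 0.063 ]
scene wheel_axis 0.61 [298. 217.] [ 0.6118 -0.0378  0.192 ]
scene wheel_handle 0.4 [286. 232.] [0.6121 0.0235 0.168 ]
```

```bash
python3 -m handwheel '[[[0.005,0,0,0,0,0],[0.005,0,0,0,0,0],[0.005,0,0,0,0,0],[0.005,0,0,0,0,0],[0.005,0,0,0,0,0],[0.005,0,0,0,0,0],[0.003,0,0,0,0,0],[0,0,0,0,0,0]]]' 0
```

```text
time: 4.25
tool_pos: [0.47, 0.1023, 0.0766]
tool_rot: [0.001, -0.0, 1.0, -0.0]
contact_force: [0.1, 0.2, -0.4]
gripper_width: 0.005
grasp_force: 0.0
```

```bash
python3 -m handwheel '[[[0.003,0,0,0,0,0],[0.003,0,0,0,0,0],[0,0,0,0,0,0]]]' 0;  python3 -m handwheel '[[[0.002,0,0,0,0,0],[0.002,0,0,0,0,0],[0,0,0,0,0,0]]]' 0;
```

```text
time: 4.5
tool_pos: [0.4757, 0.1024, 0.0767]
tool_rot: [0.001, -0.0, 1.0, -0.0]
contact_force: [0.7, -0.4, 0.3]
gripper_width: 0.0
grasp_force: 0.0
time: 4.75
tool_pos: [0.4793, 0.1025, 0.0764]
tool_rot: [0.0, -0.0, 1.0, -0.0]
contact_force: [-0.6, 1.1, 0.4]
gripper_width: -0.008
grasp_force: 0.0
```

```bash
python3 -m handwheel '[[[0.002,0,0,0,0,0],[0.002,0,0,0,0,0]]]' 0;  python3 -m handwheel '[[[0.002,0,0,0,0,0],[0.002,0,0,0,0,0]]]' 0; python3 - <<'E'
from h import *
for cam in("top","scene"):
    p,d=grab_frame(cam);cv2.imwrite(f"pics/{cam}2.png",p)
    for t,z in(("filter_unit",0),("drawer_front",.063)):
        for r in pinpoint(cam,t)[:1]:
            u,v=r["position"];print(cam,t,round(r["conf"],2),np.round([u,v]),np.round(atz(cam,(u,v),z),4))
a=cv2.imread("pics/top2.png")[190:290,240:360];b=cv2.imread("pics/scene2.png")[210:350,220:380]
cv2.imwrite("pics/c2.png",np.hstack([cv2.resize(a,(400,333),interpolation=2),cv2.resize(b,(381,333),interpolation=2)]))
E
```

```text
time: 4.92
tool_pos: [0.4828, 0.1025, 0.0763]
tool_rot: [-0.0, -0.0, 1.0, 0.0]
contact_force: [-1.4, 0.7, 0.6]
gripper_width: 0.0
grasp_force: 0.7
time: 5.08
tool_pos: [0.4829, 0.1026, 0.0761]
tool_rot: [-0.006, -0.0, 1.0, -0.0]
contact_force: [-24.6, -0.5, 19.6]
gripper_width: -0.001
grasp_force: 12.5
top filter_unit 0.82 [304. 229.] [0.6111 0.0305 0.    ]
top drawer_front 0.71 [271. 250.] [0.4879 0.1076 0.063 ]
scene filter_unit 0.66 [286. 282.] [0.6049 0.0416 0.    ]
scene drawer_front 0.77 [306. 286.] [0.4934 0.0984 0.063 ]
```

View pics/c2.png

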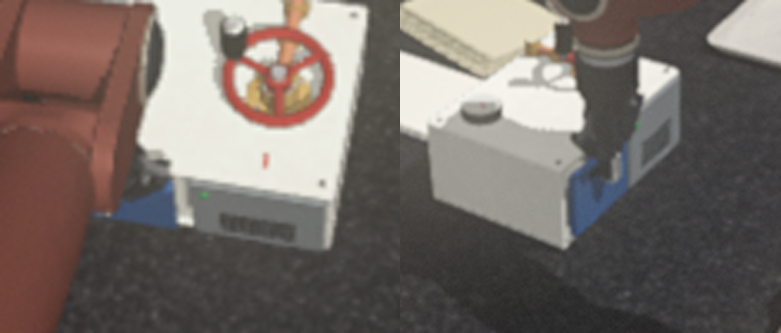

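The crops show the blue front nearly flush at the unit's front (about (600,200) in the right crop), with the fingers touching it. The push ended hard against something at 25 N. I'll back away and check that the drawer is truly home.

```bash
python3 -m handwheel '[[[-0.01,0,0,0,0,0],[-0.02,0,0,0,0,0],[-0.03,0,0,0,0,0],[-0.03,0,0.02,0,0,0],[0,0,0.04,0,0,0],[0,0,0.04,0,0,0],[0,0,0.03,0,0,0],[0,0.03,0.03,0,0,0],[0,0.03,0.01,0,0,0],[0,0.03,0,0,0,0],[0,0.03,0,0,0,0],[0,0,0,0,0,0]]]' 0;  python3 - <<'E'
from h import *
for cam in("top","scene"):
    p,d=grab_frame(cam);cv2.imwrite(f"pics/{cam}3.png",p);np.save(f"{cam}3.npy",d)
    for t,z in(("filter_unit",0),("drawer_front",.063)):
        for r in pinpoint(cam,t)[:1]:
            u,v=r["position"];print(cam,t,round(r["conf"],2),np.round([u,v]),np.round(atz(cam,(u,v),z),4))
a=cv2.imread("pics/top3.png")[170:290,230:370];b=cv2.imread("pics/scene3.png")[210:350,220:380]
cv2.imwrite("pics/c3.png",np.hstack([cv2.resize(a,(400,343),interpolation=2),cv2.resize(b,(392,343),interpolation=2)]))
E
```

```text
time: 6.38
tool_pos: [0.3969, 0.2257, 0.2465]
tool_rot: [0.001, -0.003, 1.0, 0.001]
contact_force: [0.1, 0.4, -0.5]
gripper_width: 0.003
grasp_force: 0.0
top filter_unit 0.81 [302. 232.] [0.5991 0.0375 0.    ]
top drawer_front 0.66 [270. 251.] [0.4867 0.1104 0.063 ]
scene filter_unit 0.72 [286. 280.] [0.6134 0.0329 0.    ]
scene drawer_front 0.92 [303. 287.] [0.4983 0.1067 0.063 ]
```

View pics/c3.png

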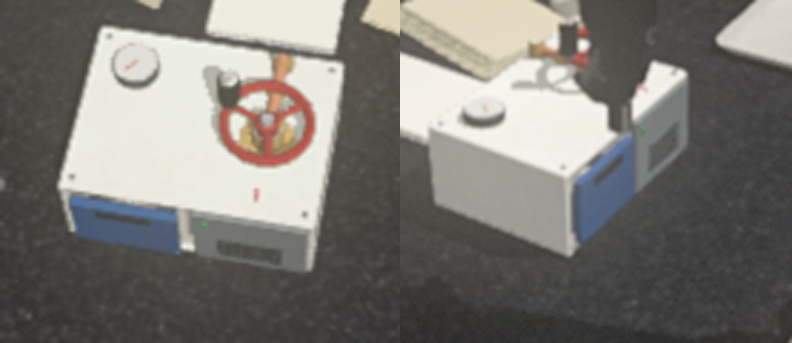

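The right crop shows the drawer front only slightly proud of the body, at about (605,190). I'll check that gap in depth against the grey panel.

```bash
python3 - <<'E'
from h import *
from scipy import ndimage
for cam,(u0,u1,v0,v1) in{"top":(235,360,170,280),"scene":(225,345,225,325)}.items():
    p=cv2.imread(f"pics/{cam}3.png");d=np.load(f"{cam}3.npy")
    vv,uu=np.mgrid[v0:v1,u0:u1];uu=uu.ravel();vv=vv.ravel();c=p[vv,uu].astype(int)
    P=np.array([atd(cam,(u,v),d[v,u]) for u,v in zip(uu,vv)])
    b=(c[:,0]>1.5*c[:,2])&(c[:,0]>60);B=P[b]
    print(cam,"blue",b.sum(),np.percentile(B,[10,50,90],axis=0).round(4).tolist())
    n=B[(B[:,2]>.035)&(B[:,2]<.095)];print(" face x",np.median(n[:,0]),n[:,0].std(),np.median(n[:,1]))
    g=(P[:,2]>.02)&(P[:,2]<.1)&(P[:,1]<.025)&(P[:,1]>-.095)&(P[:,0]>.46)&(P[:,0]<.54)
    if g.any():print(" panel x",g.sum(),np.median(P[g,0]),P[g,0].std())
    t=(abs(P[:,2]-.12)<.008)&(P[:,0]>.45)&(P[:,0]<.75);print(" top x,y range",np.percentile(P[t][:,:2],[0.5,99.5],axis=0).round(4).tolist(),np.median(P[t,2]))
# silhouette of drawer bottom/panel bottom in top view via pixel edges is checked by eye
m=masks_of("top","filter_drawer");print([ (r["conf"],r["box"]) for r in m])
E
```

```text
top blue 259 [[0.4895, 0.0669, 0.0371], [0.4925, 0.1202, 0.0905], [0.4983, 0.1481, 0.1075]]
 face x 0.49104839788351046 0.001564123334471477 0.12862110116247488
 panel x 419 0.49866248484483094 0.001692640508604369
 top x,y range [[0.4997, -0.0987], [0.7021, 0.1682]] 0.11838141581887263
scene blue 272 [[0.4927, 0.0618, 0.0274], [0.4953, 0.1122, 0.0468], [0.4985, 0.1516, 0.1032]]
 face x 0.49483099723805773 0.001836169162004738 0.11380195242963054
 panel x 427 0.5023626409827089 0.001922541725782727
 top x,y range [[0.5042, -0.0913], [0.7058, 0.177]] 0.11700188409951007
[(0.59, [255.3, 237.0, 36.9, 22.4])]
```

The drawer face is about 10–11 mm ahead of the body and the panel, so it is home (nominal 12; an unclicked drawer would read at least 17). Next I'll move above the handle and look with the wrist camera.

```bash
python3 -m handwheel '[[[0,0,0.03,0,0,0],[0,0,0.03,0,0,0],[0.025,-0.027,0,0,0,0],[0.025,-0.027,0,0,0,0],[0.025,-0.027,0,0,0,0],[0.025,-0.027,0,0,0,0],[0.025,-0.027,0,0,0,0],[0.025,-0.027,0,0,0,0],[0.025,-0.027,0,0,0,0],[0.025,-0.027,0,0,0,0],[0,0,0,0,0,0],[0,0,0,0,0,0]]]' 1;  python3 - <<'E'
from h import *
for cam in("wrist",):
    ci(cam);p,d=grab_frame(cam);cv2.imwrite(f"pics/{cam}4.png",p);np.save(f"{cam}4.npy",d)
    print(np.round(ci(cam)["T"],3).tolist(),ci(cam)["fx"])
    for t,z in(("wheel_axis",.192),("wheel_handle",.168)):
        for r in pinpoint(cam,t)[:2]:
            u,v=r["position"];print(cam,t,round(r["conf"],2),np.round([u,v]),np.round(atz(cam,(u,v),z),4))
E
```

```text
time: 7.73
tool_pos: [0.5973, 0.0035, 0.3049]
tool_rot: [-0.001, 0.002, 1.0, 0.0]
contact_force: [-0.2, 0.3, 0.8]
gripper_width: 0.998
grasp_force: 0.0
[[0.004, -0.952, -0.307, 0.519], [1.0, 0.004, 0.002, 0.004], [-0.0, -0.307, 0.952, 0.447], [0.0, 0.0, 0.0, 1.0]] 371.64829954431775
wrist wheel_axis 0.93 [266. 230.] [ 0.5953 -0.0353  0.192 ]
wrist wheel_handle 0.56 [325. 237.] [0.6088 0.0079 0.168 ]
```

View pics/wrist4.png

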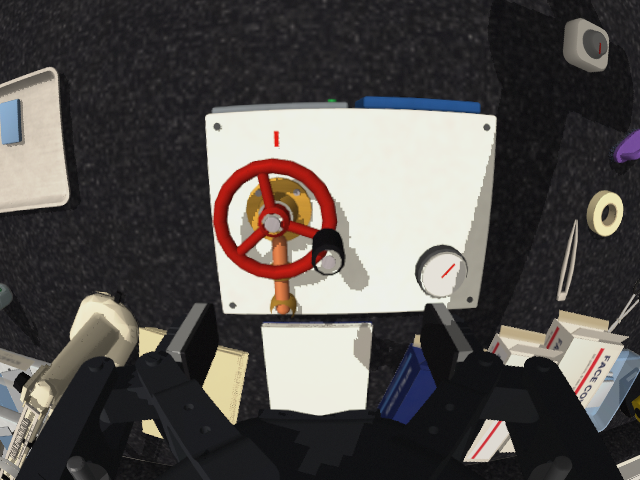

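The wrist view shows the rim centred near (275,218), the handle's top at (329,262), the red mark at (276,139) and the top corners at (207,115), (496,113), (477,306) and (224,313). I'll turn these into coordinates.

```bash
python3 - <<'E'
from h import *
p=cv2.imread("pics/wrist4.png").astype(int);vv,uu=np.mgrid[150:290,205:350]
c=p[vv,uu];m=(c[...,2]>100)&(c[...,1]<50)&(c[...,0]<50)
q=np.array([atz("wrist",(u,v),.162) for u,v in zip(uu[m],vv[m])])[:,:2].astype(np.float32)
print("rim",cv2.minEnclosingCircle(q))
for n,px,z in(("handle top",(329,262),.213),("mark",(276,139),.12),("c1",(207,115),.12),("c2",(496,113),.12),("c3",(477,306),.12),("c4",(224,313),.12)):print(n,atz("wrist",px,z).round(4))
E
```

```text
rim ((0.5969061851501465, -0.03075447678565979), 0.05038554221391678)
handle top [0.6116 0.0127 0.213 ]
mark [ 0.5336 -0.0318  0.12  ]
c1 [ 0.5095 -0.094   0.12  ]
c2 [0.5023 0.1711 0.12  ]
c3 [0.7015 0.1747 0.12  ]
c4 [ 0.7064 -0.0923  0.12  ]
```

The axis is at about (0.5965, -0.031), the unit's yaw about +1°, and the handle at about (0.611, 0.012). That puts the handle at 70° round the axis, so the wheel is about 4.35 rad open. I'll descend and grip.

```bash
python3 -m handwheel '[[[0.014,0.008,0,0,0,0],[0,0,-0.025,0,0,0],[0,0,-0.025,0,0,0],[0,0,-0.025,0,0,0],[0,0,-0.02,0,0,0],[0,0,-0.015,0,0,0],[0,0,-0.01,0,0,0],[0,0,-0.004,0,0,0],[0,0,0,0,0,0]]]' 1; python3 -m handwheel '[[[0,0,0,0,0,0],[0,0,0,0,0,0],[0,0,0,0,0,0],[0,0,0,0,0,0],[0,0,0,0,0,0],[0,0,0,0,0,0],[0,0,0,0,0,0],[0,0,0,0,0,0]]]' 0
```

```text
time: 8.63
tool_pos: [0.6102, 0.0146, 0.1813]
tool_rot: [-0.0, -0.001, 1.0, 0.0]
contact_force: [0.3, -0.2, -0.7]
gripper_width: 1.003
grasp_force: 0.0
time: 9.3
tool_pos: [0.6115, 0.0109, 0.1836]
tool_rot: [0.001, 0.0, 1.0, -0.003]
contact_force: [-2.0, -9.2, 5.2]
gripper_width: 0.259
grasp_force: 58.7
```

```bash
python3 - <<'E'
import numpy as np
def f(a,b):
    a,b=np.radians([a,b]);return [round(float(45*(np.cos(b)-np.cos(a))),1),round(float(45*(np.sin(b)-np.sin(a))),1)]
print([f(a,a-9) for a in range(73,-179,-9)])
print([(a,f(a,a+9)) for a in range(181,541,9)])
E
```

```text
[[6.6, -2.6], [6.1, -3.6], [5.4, -4.5], [4.7, -5.3], [3.8, -6.0], [2.8, -6.5], [1.8, -6.8], [0.7, -7.0], [-0.4, -7.0], [-1.5, -6.9], [-2.6, -6.6], [-3.6, -6.1], [-4.5, -5.4], [-5.3, -4.7], [-6.0, -3.8], [-6.5, -2.8], [-6.8, -1.8], [-7.0, -0.7], [-7.0, 0.4], [-6.9, 1.5], [-6.6, 2.6], [-6.1, 3.6], [-5.4, 4.5], [-4.7, 5.3], [-3.8, 6.0], [-2.8, 6.5], [-1.8, 6.8], [-0.7, 7.0]]
[(181, [0.7, -7.0]), (190, [1.8, -6.8]), (199, [2.8, -6.5]), (208, [3.8, -6.0]), (217, [4.7, -5.3]), (226, [5.4, -4.5]), (235, [6.1, -3.6]), (244, [6.6, -2.6]), (253, [6.9, -1.5]), (262, [7.0, -0.4]), (271, [7.0, 0.7]), (280, [6.8, 1.8]), (289, [6.5, 2.8]), (298, [6.0, 3.8]), (307, [5.3, 4.7]), (316, [4.5, 5.4]), (325, [3.6, 6.1]), (334, [2.6, 6.6]), (343, [1.5, 6.9]), (352, [0.4, 7.0]), (361, [-0.7, 7.0]), (370, [-1.8, 6.8]), (379, [-2.8, 6.5]), (388, [-3.8, 6.0]), (397, [-4.7, 5.3]), (406, [-5.4, 4.5]), (415, [-6.1, 3.6]), (424, [-6.6, 2.6]), (433, [-6.9, 1.5]), (442, [-7.0, 0.4]), (451, [-7.0, -0.7]), (460, [-6.8, -1.8]), (469, [-6.5, -2.8]), (478, [-6.0, -3.8]), (487, [-5.3, -4.7]), (496, [-4.5, -5.4]), (505, [-3.6, -6.1]), (514, [-2.6, -6.6]), (523, [-1.5, -6.9]), (532, [-0.4, -7.0])]
```

First eight steps (to θ ≈ 1°), then a check.

```bash
python3 -m handwheel '[[[0.0044,-0.0018,0,0,0,0],[0.0061,-0.0036,0,0,0,0],[0.0054,-0.0045,0,0,0,0],[0.0047,-0.0053,0,0,0,0],[0.0038,-0.006,0,0,0,0],[0.0028,-0.0065,0,0,0,0],[0.0018,-0.0068,0,0,0,0],[0.0007,-0.007,0,0,0,0],[0,0,0,0,0,0]]]'
```

```text
time: 10.05
tool_pos: [0.6452, -0.0275, 0.1838]
tool_rot: [0.007, -0.0, 1.0, 0.001]
contact_force: [13.4, 2.8, -1.7]
gripper_width: 0.261
grasp_force: 58.9
```

```bash
python3 -m handwheel '[[[0.0006,-0.007,0,0,0,0],[-0.0005,-0.0069,0,0,0,0],[-0.0016,-0.0066,0,0,0,0],[-0.0036,-0.0061,0,0,0,0],[-0.0045,-0.0054,0,0,0,0],[-0.0053,-0.0047,0,0,0,0],[-0.006,-0.0038,0,0,0,0],[-0.0065,-0.0028,0,0,0,0],[-0.0068,-0.0018,0,0,0,0],[-0.007,-0.0007,0,0,0,0],[0,0,0,0,0,0]]]'; python3 -c "
from plant import state
print(state()['contact_force'],state()['tool_pos'])"
```

```text
time: 10.97
tool_pos: [0.6001, -0.0777, 0.1837]
tool_rot: [0.002, 0.001, 1.0, -0.004]
contact_force: [-0.5, -11.3, 3.6]
gripper_width: 0.259
grasp_force: 59.7
[ -0.53312722 -11.31364902   3.55157739] [ 0.60005097 -0.07773889  0.18369324]
```

```bash
python3 -m handwheel '[[[-0.007,-0.0006,0,0,0,0],[-0.0069,0.0005,0,0,0,0],[-0.0066,0.0026,0,0,0,0],[-0.0061,0.0036,0,0,0,0],[-0.0054,0.0045,0,0,0,0],[-0.0047,0.0053,0,0,0,0],[-0.0038,0.006,0,0,0,0],[-0.0028,0.0065,0,0,0,0],[0,0,0,0,0,0],[0,0,0,0,0,0]]]'
```

```text
time: 11.8
tool_pos: [0.5571, -0.0438, 0.1836]
tool_rot: [0.002, -0.001, 1.0, 0.001]
contact_force: [2.4, 0.9, 6.7]
gripper_width: 0.26
grasp_force: 60.1
```

```bash
python3 -m handwheel '[[[-0.0015,0.004,0,0,0,0],[-0.0005,0.003,0,0,0,0],[0,0,0,0,0,0]]]'; python3 -m handwheel '[[[-0.0004,0.002,0,0,0,0],[-0.0001,0.002,0,0,0,0],[0,0,0,0,0,0]]]';python3 -m handwheel '[[[0,0.0015,0,0,0,0],[0,0,0,0,0,0]]]'
```

```text
time: 12.05
tool_pos: [0.5559, -0.0374, 0.1836]
tool_rot: [0.003, -0.001, 1.0, -0.0]
contact_force: [5.4, -0.8, 5.5]
gripper_width: 0.257
grasp_force: 59.9
time: 12.3
tool_pos: [0.5557, -0.0338, 0.1836]
tool_rot: [0.003, -0.001, 1.0, -0.0]
contact_force: [5.9, -2.5, 5.2]
gripper_width: 0.26
grasp_force: 59.9
time: 12.47
tool_pos: [0.5557, -0.0334, 0.1836]
tool_rot: [0.003, -0.0, 1.0, -0.002]
contact_force: [5.7, -5.9, 4.5]
gripper_width: 0.262
grasp_force: 59.8
```

```bash
python3 -m handwheel '[[[0,0.0015,0,0,0,0],[0,0,0,0,0,0]]]';python3 -m handwheel '[[[0,0.0015,0,0,0,0],[0,0,0,0,0,0],[0,0,0,0,0,0],[0,0,0,0,0,0],[0,0,0,0,0,0],[0,0,0,0,0,0],[0,0,0,0,0,0],[0,0,0,0,0,0],[0,0,0,0,0,0],[0,0,0,0,0,0],[0,0,0,0,0,0],[0,0,0,0,0,0],[0,0,0,0,0,0]]]'
```

```text
time: 12.63
tool_pos: [0.5557, -0.0333, 0.1836]
tool_rot: [0.003, -0.0, 1.0, -0.003]
contact_force: [6.0, -9.8, 3.8]
gripper_width: 0.259
grasp_force: 59.8
time: 13.72
tool_pos: [0.5557, -0.0332, 0.1836]
tool_rot: [0.003, 0.0, 1.0, -0.004]
contact_force: [6.8, -13.1, 4.1]
gripper_width: 0.259
grasp_force: 59.9
```

The wheel is shut against its hard stop: 13 N, not moving, held for over 1 s, TCP at (0.5557, -0.0332). Now I'll release the preload and back off, half a turn per call.

```bash
python3 -m handwheel '[[[0.0013,-0.003,0,0,0,0],[0,0,0,0,0,0]]]'; python3 -m handwheel '[[[0.0007,-0.007,0,0,0,0],[0.0018,-0.0068,0,0,0,0],[0.0028,-0.0065,0,0,0,0],[0.0038,-0.006,0,0,0,0],[0.0047,-0.0053,0,0,0,0],[0.0054,-0.0045,0,0,0,0],[0.0061,-0.0036,0,0,0,0],[0.0066,-0.0026,0,0,0,0],[0.0069,-0.0015,0,0,0,0],[0.007,-0.0004,0,0,0,0],[0,0,0,0,0,0]]]'
```

```text
time: 13.88
tool_pos: [0.5558, -0.0335, 0.1836]
tool_rot: [0.001, -0.0, 1.0, -0.001]
contact_force: [0.8, -4.5, 7.6]
gripper_width: 0.256
grasp_force: 60.3
time: 14.8
tool_pos: [0.6018, -0.0779, 0.1836]
tool_rot: [0.001, -0.0, 1.0, -0.001]
contact_force: [-0.4, -5.2, 7.1]
gripper_width: 0.255
grasp_force: 60.3
```

```bash
python3 -m handwheel '[[[0.007,0,0,0,0,0],[0.0068,0.0015,0,0,0,0],[0.0065,0.0028,0,0,0,0],[0.006,0.0038,0,0,0,0],[0.0053,0.0047,0,0,0,0],[0.0045,0.0054,0,0,0,0],[0.0036,0.0061,0,0,0,0],[0.0026,0.0066,0,0,0,0],[0.0015,0.0069,0,0,0,0],[0.0004,0.007,0,0,0,0],[0,0,0,0,0,0]]]'; python3 -m handwheel '[[[-0.0007,0.007,0,0,0,0],[-0.0018,0.0068,0,0,0,0],[-0.0028,0.0065,0,0,0,0],[-0.0038,0.006,0,0,0,0],[-0.0047,0.0053,0,0,0,0],[-0.0054,0.0045,0,0,0,0],[-0.0061,0.0036,0,0,0,0],[-0.0066,0.0026,0,0,0,0],[-0.0069,0.0015,0,0,0,0],[-0.007,0.0004,0,0,0,0],[0,0,0,0,0,0]]]'
```

```text
time: 15.72
tool_pos: [0.6457, -0.0308, 0.1836]
tool_rot: [0.001, -0.001, 1.0, 0.0]
contact_force: [1.1, -0.4, 7.9]
gripper_width: 0.257
grasp_force: 60.3
time: 16.63
tool_pos: [0.599, 0.012, 0.1836]
tool_rot: [0.001, -0.0, 1.0, -0.001]
contact_force: [-0.6, -3.0, 8.7]
gripper_width: 0.263
grasp_force: 60.4
```

```bash
python3 -m handwheel '[[[-0.007,-0.0007,0,0,0,0],[-0.0068,-0.0018,0,0,0,0],[-0.0065,-0.0028,0,0,0,0],[-0.006,-0.0038,0,0,0,0],[-0.0053,-0.0047,0,0,0,0],[-0.0045,-0.0054,0,0,0,0],[-0.0036,-0.0061,0,0,0,0],[-0.0026,-0.0066,0,0,0,0],[-0.0015,-0.0069,0,0,0,0],[-0.0004,-0.007,0,0,0,0],[0,0,0,0,0,0]]]'; python3 -m handwheel '[[[0.0007,-0.007,0,0,0,0],[0.0018,-0.0068,0,0,0,0],[0.0028,-0.0065,0,0,0,0],[0.0038,-0.006,0,0,0,0],[0.0047,-0.0053,0,0,0,0],[0.0054,-0.0045,0,0,0,0],[0.0061,-0.0036,0,0,0,0],[0.0066,-0.0026,0,0,0,0],[0.0069,-0.0015,0,0,0,0],[0.007,-0.0004,0,0,0,0],[0,0,0,0,0,0]]]'
```

```text
time: 17.55
tool_pos: [0.5558, -0.0334, 0.1836]
tool_rot: [0.002, -0.0, 1.0, 0.0]
contact_force: [0.7, -0.3, 7.5]
gripper_width: 0.261
grasp_force: 60.3
time: 18.47
tool_pos: [0.6018, -0.078, 0.1836]
tool_rot: [0.001, -0.0, 1.0, -0.001]
contact_force: [0.9, -2.2, 7.6]
gripper_width: 0.26
grasp_force: 60.4
```

One turn done, back at (0.5558, -0.0334). Now for the rest of the second turn.

```bash
python3 -m handwheel '[[[0.007,0.0007,0,0,0,0],[0.0068,0.0018,0,0,0,0],[0.0065,0.0028,0,0,0,0],[0.006,0.0038,0,0,0,0],[0.0053,0.0047,0,0,0,0],[0.0045,0.0054,0,0,0,0],[0.0036,0.0061,0,0,0,0],[0.0026,0.0066,0,0,0,0],[0.0015,0.0069,0,0,0,0],[0.0004,0.007,0,0,0,0],[0,0,0,0,0,0]]]'; python3 -m handwheel '[[[-0.0007,0.007,0,0,0,0],[-0.0018,0.0068,0,0,0,0],[-0.0028,0.0065,0,0,0,0],[-0.0038,0.006,0,0,0,0],[-0.0047,0.0053,0,0,0,0],[-0.0054,0.0045,0,0,0,0],[-0.0061,0.0036,0,0,0,0],[-0.0066,0.0026,0,0,0,0],[-0.0069,0.0015,0,0,0,0],[-0.007,0.0004,0,0,0,0],[0,0,0,0,0,0]]]';  python3 -m handwheel '[[[-0.007,-0.0007,0,0,0,0],[-0.0068,-0.0018,0,0,0,0],[-0.0065,-0.0028,0,0,0,0],[-0.006,-0.0038,0,0,0,0],[-0.0053,-0.0047,0,0,0,0],[-0.0045,-0.0054,0,0,0,0],[-0.0036,-0.0061,0,0,0,0],[-0.0026,-0.0066,0,0,0,0],[-0.0015,-0.0069,0,0,0,0],[-0.0004,-0.007,0,0,0,0],[0,0,0,0,0,0],[0,0,0,0,0,0],[0,0,0,0,0,0],[0,0,0,0,0,0]]]'
```

```text
time: 19.38
tool_pos: [0.6458, -0.0308, 0.1836]
tool_rot: [0.001, -0.001, 1.0, 0.0]
contact_force: [0.9, -0.2, 6.6]
gripper_width: 0.262
grasp_force: 60.3
time: 20.3
tool_pos: [0.599, 0.0121, 0.1836]
tool_rot: [0.001, -0.0, 1.0, -0.001]
contact_force: [-0.7, -4.0, 7.8]
gripper_width: 0.256
grasp_force: 60.4
time: 21.47
tool_pos: [0.5558, -0.0333, 0.1836]
tool_rot: [0.001, -0.0, 1.0, -0.0]
contact_force: [1.5, -1.8, 7.0]
gripper_width: 0.261
grasp_force: 60.3
```

```bash
python3 - <<'E'
from h import *
s=state();print(s["tool_pos"],s["contact_force"])
p,d=grab_frame("wrist");q,_=grab_frame("top")
cv2.imwrite("pics/end.png",np.hstack([cv2.resize(p,(400,300)),cv2.resize(q[170:290,230:390],(400,300),interpolation=2)]))
E
```

```text
[ 0.55576619 -0.03331105  0.18357324] [ 1.46540612 -1.75337666  7.01449077]
```

View pics/end.png

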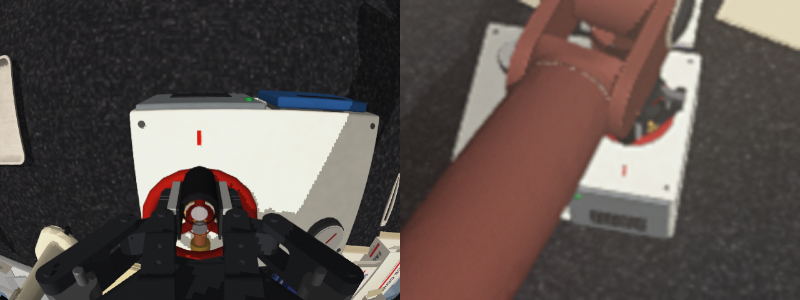

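The wrist view shows the handle held at (200,185), in line with the red mark at (199,137), and the drawer still home at (310,100). The TCP matches the stop position to within about 0.1 mm, and nothing is moving.

```bash
python3 -c "
from plant import job_done;print(job_done())"
```

```text
the job is handed in; nothing more can be done
None
```

Job handed in at about 22 s: the drawer is home, the wheel was shut against its stop and held there for over 1 s, then backed off two full turns to within about 0.1 mm, and the gripper still holds the handle with the wheel at rest.

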